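# Level the bench-top stock rack and hold the spirit level down on it

## Task

Level the small stock rack on the packing table: set the spirit level lengthways on the free front strip of its top shelf and let go, turn the black knob of the levelling foot until the bubble rests between its two lines, then press the steel clamp lever of that foot down until it snaps flat. Last, press the spirit level down firmly onto the shelf (about a kilogram's weight) without touching the rack itself, and finish like that, still pressing, bubble between the lines; keep the level upright and leave the tape roll and the loose carton beside the foot where they are.

Things in the scene. Friction and masses are not known exactly. Their poses are not given: they have to be found in the camera images.
- spirit_level: aluminium spirit level: bar 200 long (its y) x 24 wide (x) x 40 high (z), about 0.32 kg, starts upright on the table. Origin at the centre of its underside. Yellow-green vial in the middle of its top edge, along y, read from above; either end may point either way. Grip it across its 24 mm anywhere, press anywhere on its flat top.
- bubble (a joint): m, place of the pale bubble (16 mm long) from the vial's middle along the level's +y. It runs to the higher end, 1 mm per mrad of slope, 20 mm at most, and settles about 1 s after the level is still. Two black lines 24 mm apart (inner edges) mark the middle: the bubble is between them while within 4 mm of 0.
- rack: the bench-top stock rack (blue posts, red shelves, cartons fixed in it), 180 deep (x) x 260 long (y), with its levelling foot; it cannot slide. Origin on the table under the middle of its shelves; x to the back, y along its length, away from the levelling foot. The shelves tilt about two fixed rubber feet 120 mm along +y; at the start the levelling-foot end (-y) is 2.5 to 4 mm too low.
- shelf_deck (a point): point on the top shelf's upper face, about 115 mm above the table, mid-length, in its free front strip; axes as the rack's (x to the back, y along its length). Lay the spirit level here along y. The strip reaches 55 mm to the front, 60 mm to the back (then cartons up to 55 mm high) and 130 mm to either side.
- knob_mid (a point): levelling foot: centre of its round black knob (44 diameter, 25 high, top 150 mm above the table), on its upright axis, 45 mm beyond the rack's -y end; axes turn with the knob. Clockwise from above raises that end: 6 mm a turn, 295 mm from the fixed feet, so the bubble moves 3.2 mm per rad. Turns many turns, stiff (0.15 N m), stays where left, keeps its height.
- clamp_lever (a joint): angle of the levelling foot's steel clamp lever in rad: 0 standing up, 43 degrees above level (the start), 0.72 flat. It goes over a sprung hump at about 0.48 (up to about 6 N at lever_press), then snaps flat and stays.
- lever_press (a point): press point in the clamp lever, which is 22 wide, 5 thick; 12 mm from its black tip. The lever points to the rack's front (-x) from its pivot 36 mm in front of the knob's axis, 62 mm above the table, axis along the rack's y, 52 mm to this point. Standing, the point is 74 mm in front of the knob's axis, 97 mm above the table; flat 88 and 64. Axes turn with the lever.
- tape_roll: bystander beside the levelling foot: roll of brown tape lying flat, 100 diameter, 48 high, origin under its centre
- carton_small: bystander beside the levelling foot: carton 90 x 110 x 70 high, origin under its middle
Not all that is in view belongs to the job. Of the things shaped like the spirit_level, the aluminium one is meant.

How it is judged:
By the outcome, as a careful person would: the job done as asked, in the order asked, and still so for the second after the job is handed in, while the arm keeps its last pose, push and grip.
It also fails if it takes over 72 s, if anything falls off the work surface, if the arm or the gripper's body presses on something with over 40 N, if the wrist force passes 120 N, or if a joint passes its speed limit or range.

## Robot

A 7-joint arm with a two-finger parallel gripper is mounted at the origin on the work surface. World frame = base frame: x ahead of the robot, y to its left, z up, the work surface at z = 0. Lengths are in m, angles in rad, forces in N, time in s.
With the tool pointing down it reaches from about 0.425 to 0.875 m from the base axis. Payload 8.4 kg.
Tool frame: the origin (TCP) lies between the finger pads; the fingertips stand 14 mm ahead of it and the grasp point (between the pads) lies 5 mm behind it; z points along the fingers, y is the line along which they close (so a half turn about z gives the same grasp; the last joint's range is limited). The gripper opens to 87 mm and grips with 3 to 60 N. Pads are 19 mm wide; open, the fingers measure 117 mm over their backs; the gripper's body (75 mm by 190 mm) begins 51 mm behind the grasp point.
Start: joints at [1.083, 0.333, 0.04, 1.465, -0.013, 1.343, -0.059], TCP at [0.246, -0.601, 0.237] pointing down, gripper open.
Joint ranges: [-2.58, 2.58], [-0.38, 2.09], [-1.3, 1.39], [0.25, 2.4], [-1.5, 4.64], [0.08, 2.09], [-2.65, 2.65]. Speed limits (rad/s): [2.22, 2.22, 2.79, 2.79, 3.14, 3.14, 3.14].

## Interface

Orientations are given as a unit quaternion [x, y, z, w].
In Python, from plant import bot gives the robot as it stands.
- The arm moves only by the tool servo_tool, never from a script. Its argument "increments" is a list of rows, each a list of 4 numbers: the shift along the tool's x, y, z in mm, then the turn about the tool's z in rad. In form: [[tx, ty, tz, spin], ...]. A call has 1 to 12 rows; each row shifts and turns the commanded pose from where the row before left it, along the tool's axes as they then stand; what a row does not reach is not made up. A row lasts 1/8 s, in which the tool goes at most 62.5 mm and 10.7 degrees, less where a joint would pass 70% of its speed; a pose out of reach is approached as far as the arm can. A call with a gripper value outside its range is refused whole. "jaw" is the gripper command: -1 is fully open, 1 is shut, values between are in proportion, set as the call begins (left out, the last holds). The fingers move at their own pace and stop on an object; "grip_force" is the grip in N (left out, the last holds). Time passes only in rows, so rows that do not move let the fingers close. It gives the time, the measured TCP pose, the force, the opening and the grip force at its end, in the units of the state.
- bot.state(): the state, without advancing time (a new reading comes with each control period).
- bot.snapshot(name): name is "side" or "top"; returns a dict with "pixels" (480x640x3 uint8, red, green, blue), "camera_matrix" (3x3 intrinsics, pixels), "pose" (4x4, takes a point from camera to world coordinates). Camera axes: x right, y up, looking along -z (the intrinsics and any distortion apply to the point x, -y, -z); pixel columns grow to the right and rows downward; lengths in m; the calibration is good to about 2 mm. A picture is of the moment at which its call begins. There is no depth.
- bot.close_job(): hands the job in; it is judged then, once.
Trained networks look in the newest picture that a camera, given by its name, has taken for a name from the list of things; names that differ only in an ending like _2 or _b are one class to them, and where a whole thing is asked for, a point or a joint stands for the part that bears it (a point fixed in the world has none). Each returns a list of dicts, best first, with "conf" (0 to 1); they miss things now and then, are a little off and sometimes report something else, mostly with a low value. They report only what shows in the picture. A call takes as long as a camera call. They do not tell look-alikes from the thing itself.
- bot.look_for(name, camera): "at" ([column, row] in pixels, amid what is visible of it).
- bot.cut_out(name, camera): "pixels" (480x640 bool, what is visible of it) and "at" ([column, row] in pixels, amid what is visible of it).
The state is a dict: "t": time; "joint_pos": joint angles; "dq": joint speeds; "effort": joint torques, N m; "tcp_pos": TCP position; "tool_rot": TCP orientation; "ft_force": force on the tool from outside, world axes, zero at the start; "ft_torque": the same for the moment, N m; "finger_gap": finger opening in m; "finger_force": force on a finger pad.
Only numpy, scipy, OpenCV 4.12 (cv2) and the standard library are available. Lean on these libraries where they do the work, as an engineer would, in place of code of your own. Each camera call takes 0.05 s, during which the arm holds its last target. There are 200 camera calls.

## Working session

There is one attempt and no reset: what is moved stays moved. The work goes in short steps, Python scripts to look and compute and a tool call to move; the robot and the scene stay as the last step left them, time stands still between calls to the robot, and variables do not carry over. Pictures are saved under pics/ and viewed, at most 11 in all, crops included, and the job is handed in when it is done.

Besides the shell and the picture viewer there is one more tool, called after ">>>" as name([rows], argument=value, ...), one row to a line, values as JSON. servo_tool: Moves the arm, as the interface text tells. Its arguments: {"type":"object","properties":{"increments":{"type":"array"},"jaw":{"type":"number"},"grip_force":{"type":"number"}},"required":["increments"]}

```bash
mkdir -p pics; ls; cat > h.py <<'E'
import numpy as np, cv2
from plant import bot
from scipy.spatial.transform import Rotation as R
def px2w(cam, uv, z):
    """pixel(s) -> world at height z"""
    K=np.array(cam["camera_matrix"]);P=np.array(cam["pose"])
    uv=np.atleast_2d(np.array(uv,float))
    d=np.c_[(uv[:,0]-K[0,2])/K[0,0],-(uv[:,1]-K[1,2])/K[1,1],-np.ones(len(uv))]@P[:3,:3].T
    o=P[:3,3]
    return o+d*((z-o[2])/d[:,2])[:,None]
def w2px(cam,p):
    K=np.array(cam["camera_matrix"]);P=np.array(cam["pose"])
    c=(np.atleast_2d(p)-P[:3,3])@P[:3,:3]
    return np.c_[K[0,2]+K[0,0]*c[:,0]/-c[:,2],K[1,2]-K[1,1]*c[:,1]/-c[:,2]]
def save(cam,name):
    cv2.imwrite("pics/"+name,cam["pixels"][:,:,::-1])
E
python3 - <<'E'
from h import *
s=bot.state();print({k:np.round(v,3).tolist() for k,v in s.items()})
ims=[]
for c in("top","side"):
    cam=bot.snapshot(c);print(c,[k for k in cam],np.round(cam["pose"],3).tolist(),np.round(cam["camera_matrix"],1).tolist())
    save(cam,c+"0.png")
    for n in("spirit_level","rack","shelf_deck","knob_mid","clamp_lever","lever_press","tape_roll","carton_small"):
        print(n,[(np.round(d["at"]).tolist(),round(d["conf"],2)) for d in bot.look_for(n,c)][:4])
E
```

```text
pics
{'t': 0.0, 'joint_pos': [1.083, 0.334, 0.04, 1.466, -0.013, 1.343, -0.059], 'dq': [0.002, -0.0, 0.001, 0.002, -0.0, 0.0, 0.0], 'effort': [-0.0, -65.635, 1.335, -40.381, -0.06, 0.045, 0.0], 'tcp_pos': [0.246, -0.601, 0.236], 'tool_rot': [0.981, 0.193, -0.0, -0.001], 'ft_force': [0.205, -1.262, -0.51], 'ft_torque': [0.025, -0.005, 0.007], 'finger_force': 0.0, 'finger_gap': 0.087}
top ['pixels', 'camera_matrix', 'pose'] [[-0.016, 0.997, -0.079, 0.308], [-1.0, -0.016, -0.005, -0.03], [-0.006, 0.079, 0.997, 1.435], [0.0, 0.0, 0.0, 1.0]] [[575.0, 0.0, 326.3], [0.0, 575.0, 240.1], [0.0, 0.0, 1.0]]
spirit_level [([183.0, 343.0], 0.93), ([179.0, 222.0], 0.66)]
rack [([344.0, 186.0], 0.93)]
shelf_deck [([345.0, 186.0], 0.55)]
knob_mid [([415.0, 173.0], 0.54), ([416.0, 196.0], 0.42)]
clamp_lever [([416.0, 199.0], 0.65)]
lever_press [([415.0, 196.0], 0.49)]
tape_roll [([489.0, 231.0], 0.63)]
carton_small [([471.0, 167.0], 0.92)]
side ['pixels', 'camera_matrix', 'pose'] [[-0.971, 0.111, -0.211, 0.133], [-0.237, -0.522, 0.819, 0.925], [-0.019, 0.846, 0.533, 0.732], [0.0, 0.0, 0.0, 1.0]] [[496.7, 0.0, 323.4], [0.0, 496.7, 235.8], [0.0, 0.0, 1.0]]
spirit_level [([227.0, 382.0], 0.95), ([393.0, 399.0], 0.83)]
rack [([260.0, 233.0], 0.79)]
shelf_deck [([259.0, 237.0], 0.87)]
knob_mid [([273.0, 182.0], 0.56), ([291.0, 186.0], 0.5)]
clamp_lever []
lever_press [([261.0, 233.0], 0.61)]
tape_roll [([333.0, 193.0], 0.62)]
carton_small [([288.0, 186.0], 0.82)]
```

View pics/top0.png

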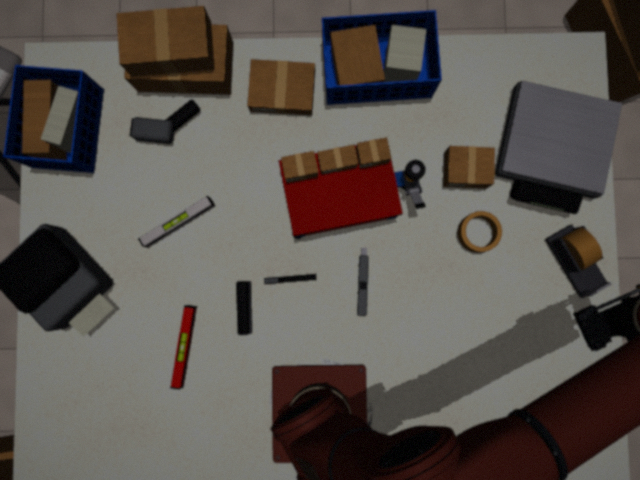

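View pics/side0.png

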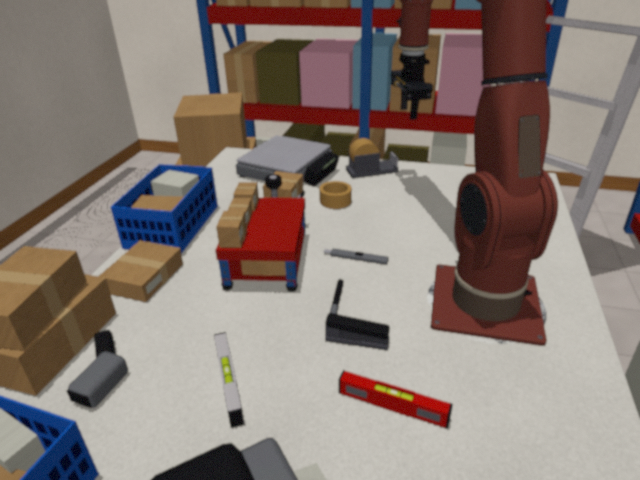

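The top view shows the aluminium level at (177,222), the rack with its shelf at (340,190), the knob at (415,170), the lever tip at (418,207), the carton at (470,167) and the tape at (481,231). The red level at (183,347) is a decoy.

```bash
python3 - <<'E'
from h import *
cam=bot.snapshot("top")
m=None
for d in bot.cut_out("spirit_level","top"):
    print(d["at"],d["conf"],d["pixels"].sum())
    if d["at"][1]<280: m=d["pixels"]
if m is not None:
    r=cv2.minAreaRect(np.argwhere(m)[:,::-1].astype(np.float32));b=cv2.boxPoints(r)
    w=px2w(cam,b,0.04);print("level",np.round(w,3).tolist(),w.mean(0),[np.linalg.norm(w[i]-w[i-1]) for i in range(2)])
p=cam["pixels"].astype(int)
red=(p[...,0]>90)&(p[...,1]<40)&(p[...,2]<40); red[:, :270]=0;red[:,420:]=0;red[250:]=0
r=cv2.minAreaRect(np.argwhere(red)[:,::-1].astype(np.float32));b=cv2.boxPoints(r)
w=px2w(cam,b,0.115);print("red",np.round(b).tolist(),np.round(w,3).tolist(),w.mean(0))
for n,z,uv in(("knob",.15,(415,169)),("tip",.1,(418,207)),("tape",.048,(481,231)),("carton",.07,(470,167))): print(n,px2w(cam,uv,z))
a=cv2.resize(cam["pixels"][120:280,120:280],(600,600),interpolation=cv2.INTER_CUBIC)
b=cv2.resize(cam["pixels"][130:250,280:520],(800,400),interpolation=cv2.INTER_CUBIC)
cv2.imwrite("pics/crop1.png",b[:,:,::-1])
E
```

```text
[177.6, 222.4] 0.96 1075
[180.9, 346.9] 0.76 1145
level [[0.43, 0.436, 0.04], [0.536, 0.264, 0.04], [0.508, 0.246, 0.04], [0.402, 0.419, 0.04]] [0.4690464  0.34123589 0.04      ] [np.float64(0.03300798032651265), np.float64(0.20232302539298236)]
red [[279.0, 161.0], [387.0, 140.0], [401.0, 212.0], [292.0, 233.0]] [[0.599, 0.084, 0.115], [0.644, -0.17, 0.115], [0.475, -0.198, 0.115], [0.431, 0.054, 0.115]] [ 0.53715154 -0.05740955  0.115     ]
knob [[ 0.56798608 -0.22700346  0.15      ]]
tip [[ 0.48805619 -0.23915026  0.1       ]]
tape [[ 0.43406791 -0.39783072  0.048     ]]
carton [[ 0.58680348 -0.3713592   0.07      ]]
```

View pics/crop1.png

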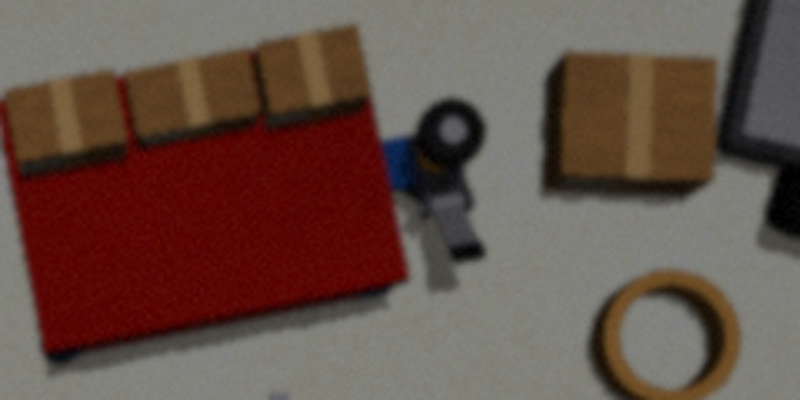

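```bash
cat >> h.py <<'E'
PSI=np.deg2rad(9.9); O=np.array([.538,-.055])   # rack yaw, origin (refined below if needed)
def rk(x,y): return O+np.array([[np.cos(PSI),-np.sin(PSI)],[np.sin(PSI),np.cos(PSI)]])@np.array([x,y])
def cur():
    s=bot.state(); x=R.from_quat(s["tool_rot"]).as_matrix()[:,0]
    return [*s["tcp_pos"],np.arctan2(x[1],x[0])]
def rows(a,b,n,polar=False):
    """rows from pose a to b=(x,y,z,theta), n steps"""
    a=np.array(a,float);b=np.array(b,float)
    f=lambda p:np.array([np.hypot(p[0],p[1]),np.arctan2(p[1],p[0]),p[2],p[3]])
    if polar: a,b=f(a),f(b)
    P=[a+(b-a)*i/n for i in range(n+1)]
    if polar: P=[np.array([p[0]*np.cos(p[1]),p[0]*np.sin(p[1]),p[2],p[3]]) for p in P]
    out=[]
    for p,q in zip(P,P[1:]):
        d=(q-p)*1000;t=p[3]
        out.append([round(d[0]*np.cos(t)+d[1]*np.sin(t),1),round(d[0]*np.sin(t)-d[1]*np.cos(t),1),round(-d[2],1),round(-(q[3]-p[3]),3)])
    print(out); return out
def st():
    s=bot.state();print("t",round(s["t"],2),"pose",np.round(cur(),4).tolist(),"q",np.round(s["joint_pos"],2).tolist(),"F",np.round(s["ft_force"],1),"gap",round(s["finger_gap"],4))
E
python3 - <<'E'
from h import *
rows(cur(),(.473,.3435,.16,np.deg2rad(121.6)),22,True)
c=bot.snapshot("top")
for uv in((293.5,236),(401.8,214)): print(px2w(c,uv,.115), rk(-.09,.13),rk(-.09,-.13))
E
```

```text
[[np.float64(53.2), np.float64(-5.2), np.float64(3.5), np.float64(-0.079)], [np.float64(52.9), np.float64(-5.3), np.float64(3.5), np.float64(-0.079)], [np.float64(52.7), np.float64(-5.5), np.float64(3.5), np.float64(-0.079)], [np.float64(52.4), np.float64(-5.7), np.float64(3.5), np.float64(-0.079)], [np.float64(52.1), np.float64(-5.8), np.float64(3.5), np.float64(-0.079)], [np.float64(51.9), np.float64(-6.0), np.float64(3.5), np.float64(-0.079)], [np.float64(51.6), np.float64(-6.2), np.float64(3.5), np.float64(-0.079)], [np.float64(51.3), np.float64(-6.3), np.float64(3.5), np.float64(-0.079)], [np.float64(51.1), np.float64(-6.5), np.float64(3.5), np.float64(-0.079)], [np.float64(50.8), np.float64(-6.7), np.float64(3.5), np.float64(-0.079)], [np.float64(50.5), np.float64(-6.8), np.float64(3.5), np.float64(-0.079)], [np.float64(50.3), np.float64(-7.0), np.float64(3.5), np.float64(-0.079)], [np.float64(50.0), np.float64(-7.1), np.float64(3.5), np.float64(-0.079)], [np.float64(49.7), np.float64(-7.3), np.float64(3.5), np.float64(-0.079)], [np.float64(49.5), np.float64(-7.4), np.float64(3.5), np.float64(-0.079)], [np.float64(49.2), np.float64(-7.6), np.float64(3.5), np.float64(-0.079)], [np.float64(48.9), np.float64(-7.7), np.float64(3.5), np.float64(-0.079)], [np.float64(48.6), np.float64(-7.9), np.float64(3.5), np.float64(-0.079)], [np.float64(48.4), np.float64(-8.0), np.float64(3.5), np.float64(-0.079)], [np.float64(48.1), np.float64(-8.2), np.float64(3.5), np.float64(-0.079)], [np.float64(47.8), np.float64(-8.3), np.float64(3.5), np.float64(-0.079)], [np.float64(47.6), np.float64(-8.4), np.float64(3.5), np.float64(-0.079)]]
[[0.42349011 0.05172051 0.115     ]] [0.42698938 0.05759059] [ 0.47169094 -0.19853783]
[[ 0.4703706  -0.19897064  0.115     ]] [0.42698938 0.05759059] [ 0.47169094 -0.19853783]
```

>>> servo_tool([
  [53, -5, -2, -0.08],
  [53, -5, -2, -0.08],
  [53, -5, 0, -0.08],
  [52, -6, 0, -0.08],
  [52, -6, 0, -0.08],
  [52, -6, 0, -0.08],
  [52, -6, 0, -0.08],
  [51, -6, 0, -0.08],
  [51, -6, 0, -0.08],
  [51, -7, 0, -0.08],
  [50, -7, 0, -0.08],
  [50, -7, 0, -0.08],
], jaw=-1)

```text
t: 2.55
tcp_pos: [0.5998, -0.117, 0.2406]
tool_rot: [0.78, 0.625, 0.0, 0.0]
ft_force: [1.1, 0.1, -0.0]
finger_gap: 0.0872
finger_force: 0.0
```

>>> servo_tool([
  [50, -7, 0, -0.08],
  [50, -7, 0, -0.08],
  [49, -7, 5, -0.08],
  [49, -8, 10, -0.08],
  [49, -8, 15, -0.08],
  [49, -8, 15, -0.08],
  [48, -8, 15, -0.08],
  [48, -8, 15, -0.08],
  [48, -8, 5, -0.07],
  [47, -8, 0, -0.07],
])

```text
t: 3.8
tcp_pos: [0.4612, 0.3417, 0.1602]
tool_rot: [0.484, 0.875, -0.0, -0.0]
ft_force: [-0.0, -0.0, 0.8]
finger_gap: 0.0867
finger_force: 0.0
```

```bash
python3 - <<'E'
from h import *
st()
c=bot.snapshot("top");save(c,"t1.png")
c=bot.snapshot("side")
cv2.imwrite("pics/s1.png",cv2.resize(c["pixels"][200:440,80:400],(800,600))[:,:,::-1])
L=np.array([.473,.3435]);u=np.array([np.cos(np.deg2rad(121.6)),np.sin(np.deg2rad(121.6))])
for s in(-.1,.1): print("pred end px",w2px(c,[*(L+s*u),.04]))
rows(cur(),(.473,.3435,.03,np.deg2rad(121.6)),6)
E
```

```text
t 3.8 pose [0.4612, 0.3417, 0.1602, 2.131] q [-0.09, 0.32, -0.75, 1.72, 0.23, 1.19, -0.34] F [-0.  -0.   0.8] gap 0.0867
pred end px [[219.10503768 332.29805741]]
pred end px [[235.38295263 410.63544871]]
[[np.float64(-1.7), np.float64(1.9), np.float64(21.8), np.float64(0.003)], [np.float64(-1.7), np.float64(1.9), np.float64(21.8), np.float64(0.003)], [np.float64(-1.7), np.float64(1.9), np.float64(21.8), np.float64(0.003)], [np.float64(-1.7), np.float64(1.9), np.float64(21.8), np.float64(0.003)], [np.float64(-1.7), np.float64(1.9), np.float64(21.8), np.float64(0.003)], [np.float64(-1.7), np.float64(1.9), np.float64(21.8), np.float64(0.003)]]
```

View pics/s1.png

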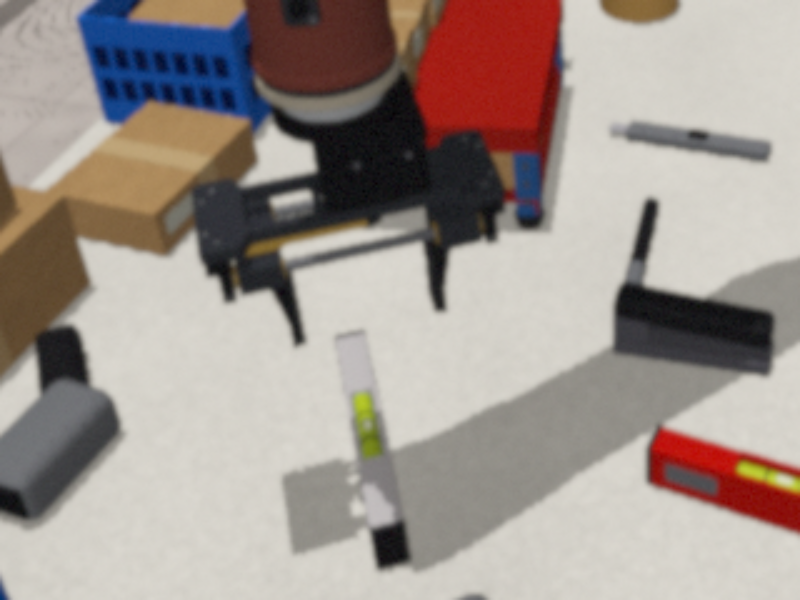

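The side crop shows the level lying clear under the open fingers. Its ends are at full-image pixels (220,333) and (236,410), which match the prediction to about 1 px.

>>> servo_tool([
  [-3, 3, 22, 0.003],
  [-3, 3, 22, 0.003],
  [-2, 3, 22, 0.003],
  [-2, 2, 22, 0.003],
  [0, 0, 22, 0.003],
  [0, 0, 18, 0],
  [0, 0, 8, 0],
  [0, 0, 0, 0],
], jaw=-1)

```text
t: 4.9
tcp_pos: [0.4767, 0.3379, 0.0242]
tool_rot: [0.492, 0.871, -0.0, -0.0]
ft_force: [-0.2, 0.3, 0.1]
finger_gap: 0.0872
finger_force: 0.0
```

>>> servo_tool([
  [0, 0, 0, 0],
  [0, 0, 0, 0],
  [0, 0, 0, 0],
  [0, 0, 0, 0],
  [0, 0, 0, 0],
  [0, 0, 0, 0],
], jaw=1, grip_force=25)

```text
t: 5.65
tcp_pos: [0.4769, 0.3379, 0.0246]
tool_rot: [0.492, 0.871, 0.0, -0.0]
ft_force: [-0.2, -0.4, 0.4]
finger_gap: 0.0351
finger_force: 0.0
```

>>> servo_tool([
  [0, 0, 0, 0],
  [0, 0, 0, 0],
  [0, 0, 0, 0],
  [0, 0, 0, 0],
])

```text
t: 6.15
tcp_pos: [0.4771, 0.338, 0.0246]
tool_rot: [0.492, 0.871, 0.0, 0.0]
ft_force: [1.2, -0.2, -0.2]
finger_gap: 0.0239
finger_force: 25.0
```

>>> servo_tool([
  [0, 0, -20, 0],
  [0, 0, -40, 0],
  [0, 0, -50, 0],
  [0, 0, -50, 0],
  [0, 0, -35, 0],
  [0, 0, 0, 0],
])

```text
t: 6.9
tcp_pos: [0.4776, 0.339, 0.2233]
tool_rot: [0.491, 0.871, 0.002, 0.001]
ft_force: [-0.1, 0.2, -4.1]
finger_gap: 0.0237
finger_force: 25.0
```

```bash
python3 - <<'E'
from h import *
st()
# centre of level relative to TCP: check mask in side
c=bot.snapshot("side");save(c,"s2.png")
cv2.imwrite("pics/s2.png",cv2.resize(c["pixels"][160:400,100:420],(640,480))[:,:,::-1])
x,y,_,t=cur()
for s in(-.1,.1): print("pred if centred",w2px(c,[x+s*np.cos(t),y+s*np.sin(t),cur()[2]-.024+.04]))
T=rk(-.027,.015);print("deck target",T)
rows(cur(),(*T,.2,np.deg2rad(99.9)),9,True)
E
```

```text
t 6.9 pose [0.4776, 0.339, 0.2233, 2.1141] q [-0.07, 0.29, -0.75, 1.62, 0.21, 1.31, -0.31] F [-0.1  0.2 -4.1] gap 0.0237
pred if centred [[204.48593191 249.02597119]]
pred if centred [[218.62785497 319.91390557]]
deck target [ 0.50882311 -0.04486545]
[[np.float64(-45.7), np.float64(-6.6), np.float64(2.3), np.float64(0.041)], [np.float64(-44.8), np.float64(-8.3), np.float64(2.3), np.float64(0.041)], [np.float64(-43.8), np.float64(-10.0), np.float64(2.3), np.float64(0.041)], [np.float64(-42.8), np.float64(-11.5), np.float64(2.3), np.float64(0.041)], [np.float64(-41.7), np.float64(-13.0), np.float64(2.3), np.float64(0.041)], [np.float64(-40.5), np.float64(-14.5), np.float64(2.3), np.float64(0.041)], [np.float64(-39.3), np.float64(-15.8), np.float64(2.3), np.float64(0.041)], [np.float64(-38.1), np.float64(-17.1), np.float64(2.3), np.float64(0.041)], [np.float64(-36.8), np.float64(-18.4), np.float64(2.3), np.float64(0.041)]]
```

View pics/s2.png

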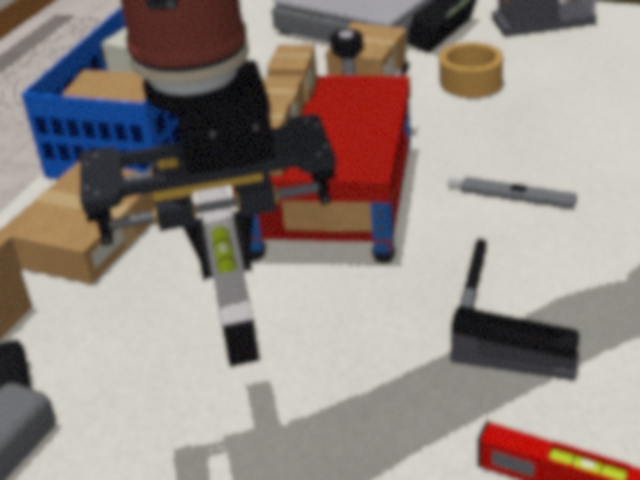

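The level is held horizontally and centred, with its near end at about (220,321). Moving it to the shelf.

>>> servo_tool([
  [-46, -7, 0, 0.041],
  [-45, -8, 0, 0.041],
  [-44, -10, 0, 0.041],
  [-43, -11.5, 0, 0.041],
  [-42, -13, 0, 0.041],
  [-40.5, -14.5, 4, 0.041],
  [-39, -16, 5, 0.041],
  [-38, -17, 5, 0.041],
  [-37, -18, 5, 0.041],
  [0, 0, 4, 0],
  [0, 0, 0, 0],
  [0, 0, 0, 0],
])

```text
t: 8.45
tcp_pos: [0.5097, -0.0448, 0.1962]
tool_rot: [0.642, 0.767, -0.0, -0.0]
ft_force: [0.3, 0.1, -3.7]
finger_gap: 0.0238
finger_force: 25.0
```

```bash
python3 - <<'E'
from h import *
st()
c=bot.snapshot("side")
cv2.imwrite("pics/s3.png",cv2.resize(c["pixels"][150:330,160:400],(800,600))[:,:,::-1])
rows(cur(),(*rk(-.027,.015),.146,np.deg2rad(99.9)),4)
E
```

```text
t 8.45 pose [0.5097, -0.0448, 0.1962, 1.7468] q [0.46, 0.11, -0.48, 1.83, 0.05, 1.21, 0.13] F [ 0.3  0.1 -3.7] gap 0.0238
[[np.float64(0.1), np.float64(-0.2), np.float64(12.6), np.float64(0.001)], [np.float64(0.1), np.float64(-0.2), np.float64(12.6), np.float64(0.001)], [np.float64(0.1), np.float64(-0.2), np.float64(12.6), np.float64(0.001)], [np.float64(0.1), np.float64(-0.2), np.float64(12.6), np.float64(0.001)]]
```

View pics/s3.png

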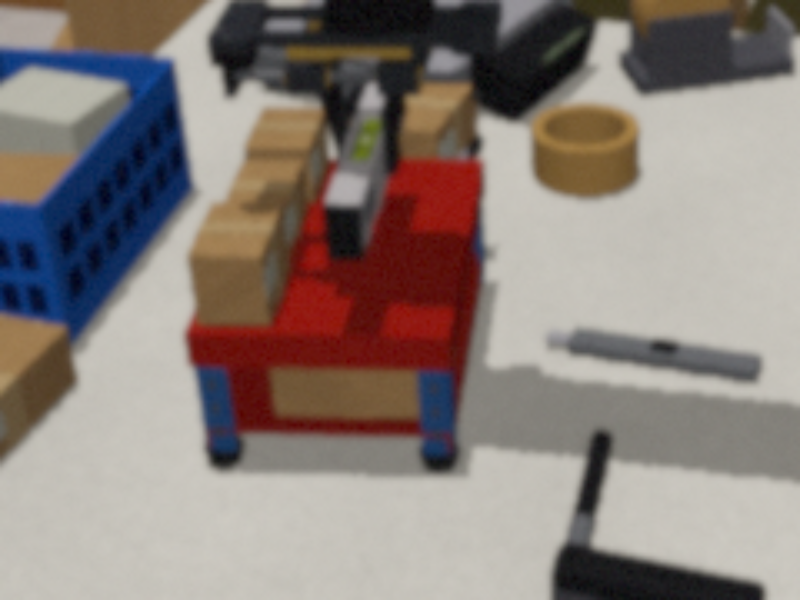

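The level is over the free strip, parallel to it and clear of the cartons (its near end is at about (350,215) in the crop). Descending.

>>> servo_tool([
  [0, 0, 15, 0],
  [0, 0, 20, 0],
  [0, 0, 14, 0],
  [0, 0, 4, 0],
  [0, 0, 1.5, 0],
  [0, 0, 0, 0],
])

```text
t: 9.25
tcp_pos: [0.5102, -0.0461, 0.1425]
tool_rot: [0.643, 0.766, 0.0, 0.0]
ft_force: [1.2, 0.6, -3.2]
finger_gap: 0.0238
finger_force: 25.0
```

>>> servo_tool([
  [0, 0, 1, 0],
  [0, 0, 1, 0],
  [0, 0, 0, 0],
  [0, 0, 0, 0],
])

```text
t: 9.75
tcp_pos: [0.5098, -0.0461, 0.1401]
tool_rot: [0.643, 0.766, 0.0, -0.0]
ft_force: [0.1, -0.4, -3.6]
finger_gap: 0.0241
finger_force: 25.0
```

>>> servo_tool([
  [0, 0, 1, 0],
  [0, 0, 0, 0],
  [0, 0, 0, 0],
])

```text
t: 10.12
tcp_pos: [0.5099, -0.0462, 0.1392]
tool_rot: [0.643, 0.766, 0.0, 0.0]
ft_force: [0.4, -0.5, -1.1]
finger_gap: 0.0238
finger_force: 25.0
```

>>> servo_tool([
  [0, 0, 1, 0],
  [0, 0, 0, 0],
  [0, 0, 0, 0],
])

```text
t: 10.5
tcp_pos: [0.51, -0.0463, 0.1383]
tool_rot: [0.643, 0.766, 0.0, 0.0]
ft_force: [0.2, -1.9, 0.9]
finger_gap: 0.0239
finger_force: 25.0
```

>>> servo_tool([
  [0, 0, 0, 0],
  [0, 0, 0, 0],
  [0, 0, 0, 0],
  [0, 0, 0, 0],
], jaw=-0.15)

```text
t: 11.0
tcp_pos: [0.5098, -0.046, 0.138]
tool_rot: [0.643, 0.766, 0.0, -0.0]
ft_force: [-0.6, 0.9, -0.1]
finger_gap: 0.0485
finger_force: 0.0
```

>>> servo_tool([
  [0, 0, -15, 0],
  [0, 0, -30, 0],
  [0, 0, -40, 0],
])

```text
t: 11.38
tcp_pos: [0.5094, -0.046, 0.2244]
tool_rot: [0.643, 0.766, -0.0, -0.0]
ft_force: [1.0, -0.5, 0.2]
finger_gap: 0.0497
finger_force: 0.0
```

```bash
python3 - <<'E'
from h import *
st()
rows(cur(),(*rk(0,-.175),.205,3.4),10)
E
```

```text
t 11.38 pose [0.5094, -0.046, 0.2244, 1.745] q [0.46, 0.09, -0.48, 1.79, 0.04, 1.27, 0.14] F [ 1.  -0.5  0.2] gap 0.0497
[[np.float64(-18.9), np.float64(2.6), np.float64(1.9), np.float64(-0.166)], [np.float64(-19.1), np.float64(-0.5), np.float64(1.9), np.float64(-0.166)], [np.float64(-18.7), np.float64(-3.6), np.float64(1.9), np.float64(-0.166)], [np.float64(-17.9), np.float64(-6.7), np.float64(1.9), np.float64(-0.166)], [np.float64(-16.5), np.float64(-9.5), np.float64(1.9), np.float64(-0.166)], [np.float64(-14.7), np.float64(-12.1), np.float64(1.9), np.float64(-0.166)], [np.float64(-12.5), np.float64(-14.4), np.float64(1.9), np.float64(-0.166)], [np.float64(-10.0), np.float64(-16.2), np.float64(1.9), np.float64(-0.166)], [np.float64(-7.2), np.float64(-17.7), np.float64(1.9), np.float64(-0.166)], [np.float64(-4.2), np.float64(-18.6), np.float64(1.9), np.float64(-0.166)]]
```

>>> servo_tool([
  [-19, 2.5, 2, -0.166],
  [-19, -0.5, 2, -0.166],
  [-19, -3.5, 2, -0.166],
  [-18, -7, 2, -0.166],
  [-16.5, -9.5, 2, -0.166],
  [-15, -12, 2, -0.166],
  [-12.5, -14.5, 2, -0.166],
  [-10, -16, 2, -0.166],
  [-7, -17.5, 2, -0.166],
  [-4, -18.5, 2, -0.166],
  [0, 0, 0, 0],
], jaw=-0.55)

```text
t: 12.75
tcp_pos: [0.5687, -0.2291, 0.2035]
tool_rot: [-0.129, 0.992, 0.0, 0.0]
ft_force: [0.3, -0.5, 0.7]
finger_gap: 0.0671
finger_force: 0.0
```

```bash
python3 - <<'E'
from h import *
st()
c=bot.snapshot("top");d=bot.snapshot("side")
a=cv2.resize(c["pixels"][130:250,270:430],(400,300),interpolation=cv2.INTER_CUBIC);b=cv2.resize(d["pixels"][150:270,200:360],(400,300),interpolation=cv2.INTER_CUBIC)
cv2.imwrite("pics/t4.png",cv2.resize(np.hstack([a,b])[:,:,::-1],(800,300)))
print("knob in side pred",w2px(d,[*rk(0,-.175),.15]),bot.look_for("knob_mid","side")[:2])
rows(cur(),(*rk(0,-.175),.134,cur()[3]),1)
E
```

```text
t 12.75 pose [0.5687, -0.2291, 0.2035, -2.8819] q [0.72, 0.32, -0.51, 1.58, 0.16, 1.28, 2.02] F [ 0.3 -0.5  0.7] gap 0.0671
knob in side pred [[272.54611548 177.76230522]] [{'at': [275.1, 183.3], 'conf': 0.67}, {'at': [294.1, 186.6], 'conf': 0.52}]
[[np.float64(1.0), np.float64(-0.6), np.float64(69.6), np.float64(-0.0)]]
```

View pics/t4.png

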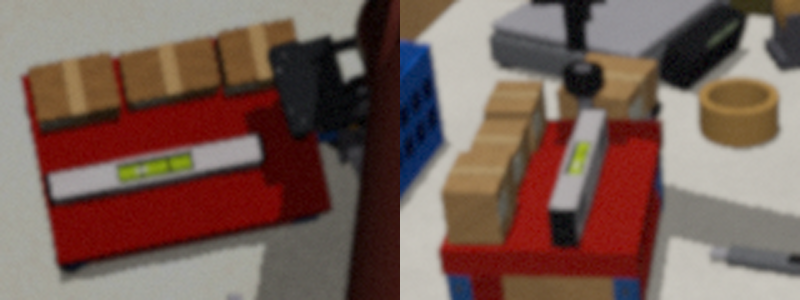

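The top crop shows the level lying along the strip with its bubble to the left, i.e. the foot end is low. The side crop shows the knob at about (273,181), as predicted. Lowering onto the knob now.

>>> servo_tool([
  [1, -0.5, 20, 0],
  [0, 0, 25, 0],
  [0, 0, 20, 0],
  [0, 0, 5, 0],
  [0, 0, 0, 0],
])

```text
t: 13.52
tcp_pos: [0.568, -0.2281, 0.133]
tool_rot: [-0.131, 0.991, 0.0, -0.0]
ft_force: [-1.0, 0.4, 0.8]
finger_gap: 0.0676
finger_force: 0.0
```

>>> servo_tool([
  [0, 0, 0, 0],
  [0, 0, 0, 0],
  [0, 0, 0, 0],
  [0, 0, 0, 0],
  [0, 0, 0, 0],
], jaw=1, grip_force=40)

```text
t: 14.15
tcp_pos: [0.5684, -0.2294, 0.1335]
tool_rot: [-0.131, 0.991, -0.001, 0.001]
ft_force: [3.0, -4.6, 1.0]
finger_gap: 0.043
finger_force: 40.0
```

>>> servo_tool([
  [0, 0, 0, 0.16],
  [0, 0, 0, 0.16],
  [0, 0, 0, 0.16],
  [0, 0, 0, 0.16],
  [0, 0, 0, 0.16],
  [0, 0, 0, 0.16],
  [0, 0, 0, 0.16],
  [0, 0, 0, 0.16],
  [0, 0, 0, 0.16],
  [0, 0, 0, 0.16],
  [0, 0, 0, 0.16],
  [0, 0, 0, 0.16],
])

```text
t: 15.65
tcp_pos: [0.5693, -0.2283, 0.1335]
tool_rot: [0.738, 0.674, 0.001, 0.001]
ft_force: [6.0, -3.7, -1.8]
finger_gap: 0.043
finger_force: 40.0
```

>>> servo_tool([
  [0, 0, 0, 0.16],
  [0, 0, 0, 0.16],
  [0, 0, 0, 0.16],
  [0, 0, 0, 0.16],
  [0, 0, 0, 0.16],
  [0, 0, 0, 0.16],
  [0, 0, 0, 0],
  [0, 0, 0, 0],
  [0, 0, 0, 0],
  [0, 0, 0, 0],
  [0, 0, 0, 0],
])

```text
t: 17.02
tcp_pos: [0.57, -0.2288, 0.1336]
tool_rot: [0.966, 0.259, 0.002, 0.001]
ft_force: [10.0, -4.3, -5.1]
finger_gap: 0.0427
finger_force: 40.0
```

```bash
python3 - <<'E'
from h import *
st()
c=bot.snapshot("top");d=bot.snapshot("side")
a=cv2.resize(c["pixels"][165:225,290:370],(400,300),interpolation=cv2.INTER_CUBIC);b=cv2.resize(d["pixels"][180:240,235:315],(400,300),interpolation=cv2.INTER_CUBIC)
cv2.imwrite("pics/t5.png",np.hstack([a,b])[:,:,::-1])
E
```

```text
t 17.02 pose [0.57, -0.2288, 0.1336, 0.5246] q [0.35, 0.33, -0.05, 1.68, 0.02, 1.12, -0.75] F [10.  -4.3 -5.1] gap 0.0427
```

View pics/t5.png

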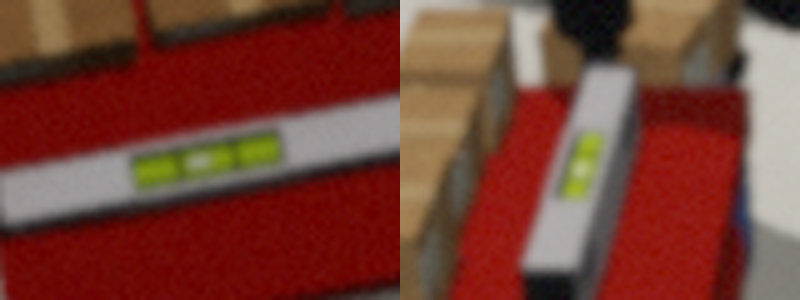

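The bubble is at x≈201 in the left crop against a vial middle of about 209, so it is still roughly 3.4 mm to the +y side. That needs about 1.05 rad more.

>>> servo_tool([
  [0, 0, 0, 0.15],
  [0, 0, 0, 0.15],
  [0, 0, 0, 0.15],
  [0, 0, 0, 0.15],
  [0, 0, 0, 0.15],
  [0, 0, 0, 0.15],
  [0, 0, 0, 0.15],
  [0, 0, 0, 0],
])

```text
t: 18.12
tcp_pos: [0.5699, -0.2296, 0.1336]
tool_rot: [0.965, -0.261, 0.002, 0.001]
ft_force: [10.3, -7.4, -4.8]
finger_gap: 0.043
finger_force: 40.0
```

>>> servo_tool([
  [0, 0, 0, 0],
  [0, 0, 0, 0],
  [0, 0, 0, 0],
  [0, 0, 0, 0],
  [0, 0, 0, 0],
  [0, 0, 0, 0],
  [0, 0, 0, 0],
  [0, 0, 0, 0],
], jaw=-0.5)

```text
t: 19.12
tcp_pos: [0.5679, -0.2283, 0.133]
tool_rot: [0.966, -0.26, -0.0, -0.0]
ft_force: [-0.5, 0.6, 0.4]
finger_gap: 0.0652
finger_force: 0.0
```

```bash
cat >> h.py <<'E'
def bubble(center=None, n=4):
    """bubble offset (mm, + = rack +y) from top pictures, z of level top .155"""
    im=0
    for _ in range(n):
        c=bot.snapshot("top"); im=im+c["pixels"].astype(float)/n
    z=.155
    g=np.arange(-.045,.0451,.0005)            # along rack y
    if center is None:
        hsv=cv2.cvtColor(im.astype(np.uint8),cv2.COLOR_RGB2HSV)
        m=(hsv[...,0]>22)&(hsv[...,0]<45)&(hsv[...,1]>120)&(hsv[...,2]>60)
        m[:150]=0;m[240:]=0;m[:,:290]=0;m[:,:][:,390:]=0
        n_,lab,stt,cen=cv2.connectedComponentsWithStats(cv2.dilate(m.astype(np.uint8),np.ones((3,3))))
        k=1+np.argmax(stt[1:,4]); uv=np.argwhere(lab==k)[:,::-1]
        r=cv2.minAreaRect(uv.astype(np.float32));center=px2w(c,r[0],z)[0]
    uy=np.array([-np.sin(PSI),np.cos(PSI),0])
    P=w2px(c,center+g[:,None]*uy).astype(np.float32)
    v=cv2.remap(cv2.GaussianBlur(im,(3,3),0).astype(np.float32),P[:,0][None],P[:,1][None],cv2.INTER_CUBIC)[0]
    print("vial centre",np.round(center,4))
    print("B",v[::6,2].astype(int).tolist()); print("G",v[::6,1].astype(int).tolist())
    w=np.clip(v[:,2]-90,0,None)*(abs(g)<.028); print("bubble",1000*(w*g).sum()/w.sum())
    return g,v
E
python3 - <<'E'
from h import *
st(); bubble()
E
```

```text
t 19.12 pose [0.5679, -0.2283, 0.133, -0.5253] q [0.22, 0.33, 0.1, 1.69, -0.04, 1.12, -1.76] F [-0.5  0.6  0.4] gap 0.0652
vial centre [ 0.5073 -0.0356  0.155 ]
B [152, 152, 147, 125, 78, 34, 19, 20, 20, 19, 17, 18, 29, 57, 92, 108, 96, 64, 32, 19, 18, 19, 20, 20, 21, 34, 75, 124, 151, 155, 155]
G [152, 152, 148, 134, 124, 133, 141, 142, 142, 138, 124, 114, 128, 142, 146, 146, 145, 143, 132, 114, 118, 135, 142, 142, 142, 138, 133, 139, 151, 154, 154]
bubble 0.17695938612923512
```

The bubble is within 0.2 mm of the middle. Next is the lever.

>>> servo_tool([
  [0, 0, -25, 0],
  [0, 0, -40, 0],
  [0, 0, -15, 0],
])

```text
t: 19.7
tcp_pos: [0.5689, -0.2287, 0.2156]
tool_rot: [0.966, -0.26, 0.002, 0.0]
ft_force: [-0.0, -0.3, 0.3]
finger_gap: 0.0657
finger_force: 0.0
```

```bash
python3 - <<'E'
from h import *
st()
rows(cur(),(*rk(-.080,-.175),.18,PSI),5)
E
```

```text
t 19.7 pose [0.5689, -0.2287, 0.2156, -0.5253] q [0.22, 0.27, 0.11, 1.6, -0.03, 1.28, -1.76] F [-0.  -0.3  0.3] gap 0.0657
[[np.float64(-12.5), np.float64(10.1), np.float64(7.1), np.float64(-0.14)], [np.float64(-13.8), np.float64(8.3), np.float64(7.1), np.float64(-0.14)], [np.float64(-14.8), np.float64(6.3), np.float64(7.1), np.float64(-0.14)], [np.float64(-15.6), np.float64(4.2), np.float64(7.1), np.float64(-0.14)], [np.float64(-16.0), np.float64(2.0), np.float64(7.1), np.float64(-0.14)]]
```

>>> servo_tool([
  [-12.5, 10, 4, -0.14],
  [-14, 8, 4, -0.14],
  [-15, 6.5, 5, -0.14],
  [-15.5, 4, 7, -0.14],
  [-16, 2, 10, -0.14],
  [0, 0, 20, 0],
  [0, 0, 15, 0],
  [0, 0, 10, 0],
  [0, 0, 0, 0],
], jaw=1)

```text
t: 20.82
tcp_pos: [0.488, -0.2401, 0.1372]
tool_rot: [0.996, 0.087, -0.001, -0.0]
ft_force: [-0.6, 0.1, 0.9]
finger_gap: 0.0006
finger_force: 0.0
```

```bash
python3 - <<'E'
from h import *
st()
rows(cur(),(*rk(-.080,-.175),.13,PSI),1)
c=bot.snapshot("top");d=bot.snapshot("side")
a=cv2.resize(c["pixels"][150:240,380:470],(400,400),interpolation=cv2.INTER_CUBIC);b=cv2.resize(d["pixels"][140:230,255:345],(400,400),interpolation=cv2.INTER_CUBIC)
cv2.imwrite("pics/t6.png",np.hstack([a,b])[:,:,::-1])
E
```

```text
t 20.82 pose [0.488, -0.2401, 0.1372, 0.175] q [0.33, 0.2, 0.05, 1.85, -0.01, 1.1, -1.01] F [-0.6  0.1  0.9] gap 0.0006
[[np.float64(1.1), np.float64(1.2), np.float64(7.2), np.float64(0.002)]]
```

View pics/t6.png

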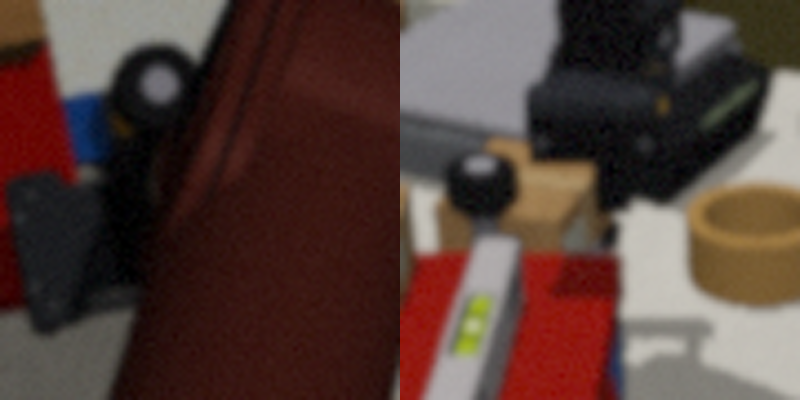

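The fingers are above the lever and the gripper body is clear of the knob, with the bubble still centred. Pressing down gently now.

>>> servo_tool([
  [1, 1, 12, 0],
  [0, 0, 5, 0],
  [0, 0, 4, 0],
  [0, 0, 4, 0],
  [0, 0, 4, 0],
  [0, 0, 0, 0],
])

```text
t: 21.68
tcp_pos: [0.488, -0.2424, 0.109]
tool_rot: [0.996, 0.087, -0.001, 0.0]
ft_force: [-5.4, -2.2, 9.1]
finger_gap: 0.0002
finger_force: 4.1
```

>>> servo_tool([
  [0, 0, 4, 0],
  [0, 0, 4, 0],
  [0, 0, 4, 0],
  [0, 0, 3, 0],
  [0, 0, 3, 0],
  [0, 0, 0, 0],
])

```text
t: 22.42
tcp_pos: [0.4893, -0.241, 0.0906]
tool_rot: [0.996, 0.087, -0.0, -0.0]
ft_force: [-0.3, 0.2, 0.3]
finger_gap: 0.0004
finger_force: 0.0
```

>>> servo_tool([
  [0, 0, 4, 0],
  [0, 0, 3, 0],
  [0, 0, 2, 0],
  [0, 0, 0, 0],
])

```text
t: 22.92
tcp_pos: [0.4893, -0.2412, 0.0819]
tool_rot: [0.996, 0.087, -0.0, -0.0]
ft_force: [0.9, -0.4, 0.5]
finger_gap: -0.0
finger_force: 0.0
```

>>> servo_tool([
  [0, 0, -25, 0],
  [0, 0, -40, 0],
  [0, 0, -40, 0],
  [0, 0, -25, 0],
  [0, 0, 0, 0],
])

```text
t: 23.55
tcp_pos: [0.4906, -0.2417, 0.2144]
tool_rot: [0.996, 0.087, 0.002, 0.001]
ft_force: [0.2, -0.6, 0.8]
finger_gap: 0.0006
finger_force: 0.0
```

```bash
python3 - <<'E'
from h import *
st(); bubble()
E
```

```text
t 23.55 pose [0.4906, -0.2417, 0.2144, 0.1748] q [0.33, 0.13, 0.06, 1.75, -0.01, 1.25, -1.01] F [ 0.2 -0.6  0.8] gap 0.0006
vial centre [ 0.5073 -0.0356  0.155 ]
B [152, 152, 147, 124, 77, 34, 20, 20, 20, 19, 19, 20, 30, 58, 92, 108, 96, 63, 31, 19, 18, 18, 18, 19, 20, 34, 75, 124, 150, 155, 155]
G [151, 151, 147, 133, 123, 133, 141, 142, 142, 138, 124, 115, 129, 142, 145, 146, 146, 143, 131, 114, 118, 135, 141, 142, 142, 138, 132, 139, 150, 154, 154]
bubble 0.20513296246800125
```

```bash
python3 - <<'E'
from h import *
rows(cur(),(*rk(-.027,.084),.2,PSI+np.pi/2),10)
E
```

```text
[[np.float64(5.4), np.float64(-25.9), np.float64(1.1), np.float64(-0.157)], [np.float64(9.4), np.float64(-24.7), np.float64(1.1), np.float64(-0.157)], [np.float64(13.1), np.float64(-22.9), np.float64(1.1), np.float64(-0.157)], [np.float64(16.5), np.float64(-20.6), np.float64(1.1), np.float64(-0.157)], [np.float64(19.5), np.float64(-17.8), np.float64(1.1), np.float64(-0.157)], [np.float64(22.1), np.float64(-14.5), np.float64(1.1), np.float64(-0.157)], [np.float64(24.1), np.float64(-10.9), np.float64(1.1), np.float64(-0.157)], [np.float64(25.5), np.float64(-7.0), np.float64(1.1), np.float64(-0.157)], [np.float64(26.3), np.float64(-2.9), np.float64(1.1), np.float64(-0.157)], [np.float64(26.4), np.float64(1.2), np.float64(1.1), np.float64(-0.157)]]
```

>>> servo_tool([
  [5.5, -26, 1, -0.157],
  [9.5, -24.5, 1, -0.157],
  [13, -23, 1, -0.157],
  [16.5, -20.5, 1, -0.157],
  [19.5, -18, 1, -0.157],
  [22, -14.5, 1, -0.157],
  [24, -11, 1, -0.157],
  [25.5, -7, 1, -0.157],
  [26.5, -3, 1, -0.157],
  [26.5, 1, 1, -0.157],
  [0, 0, 0, 0],
])

```text
t: 25.12
tcp_pos: [0.4963, 0.0252, 0.201]
tool_rot: [0.641, 0.767, -0.0, -0.001]
ft_force: [0.1, 0.1, -0.3]
finger_gap: 0.0004
finger_force: 0.0
```

```bash
python3 - <<'E'
from h import *
st()
rows(cur(),(*rk(-.027,.084),.18,PSI+np.pi/2),1)
c=bot.snapshot("top");d=bot.snapshot("side")
a=cv2.resize(c["pixels"][130:250,280:440],(400,300),interpolation=cv2.INTER_CUBIC);b=cv2.resize(d["pixels"][150:270,200:360],(400,300),interpolation=cv2.INTER_CUBIC)
cv2.imwrite("pics/t7.png",np.hstack([a,b])[:,:,::-1])
print("lever flat/up px pred",w2px(c,[*rk(-.1,-.175),.064]),w2px(c,[*rk(-.083,-.175),.106]))
E
```

```text
t 25.12 pose [0.4963, 0.0252, 0.201, 1.7493] q [0.1, 0.06, -0.25, 1.86, 0.01, 1.22, 0.03] F [ 0.1  0.1 -0.3] gap 0.0004
[[np.float64(-2.2), np.float64(0.3), np.float64(21.0), np.float64(0.006)]]
lever flat/up px pred [[418.19157123 216.66495143]] [[419.49717594 207.36848297]]
```

View pics/t7.png

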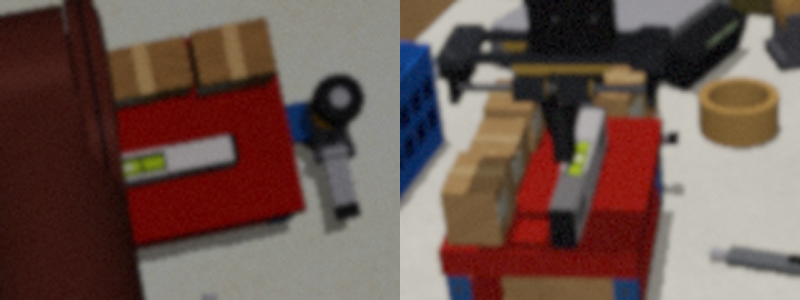

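The lever is flat, with its tip at full-image pixel (418,215). From here the arm hides the vial, so I'll press on the foot side of the vial, where the side camera can read the bubble.

>>> servo_tool([
  [-22, 0, 0, 0.006],
  [-40, 0, 0, 0],
  [-40, 0, 0, 0],
  [-20, 0, 0, 0],
  [0, 0, 14, 0],
  [0, 0, 12, 0],
  [0, 0, 3, 0],
  [0, 0, 0, 0],
])

```text
t: 26.22
tcp_pos: [0.5173, -0.0961, 0.1728]
tool_rot: [0.645, 0.764, -0.0, -0.0]
ft_force: [1.0, 1.0, 0.7]
finger_gap: 0.0003
finger_force: 0.0
```

```bash
python3 - <<'E'
from h import *
st(); rows(cur(),(*rk(-.027,-.036),.169,PSI+np.pi/2),1)
E
```

```text
t 26.23 pose [0.5173, -0.0961, 0.1728, 1.7401] q [0.22, 0.14, -0.14, 1.84, 0.02, 1.17, 0.25] F [1.  1.  0.7] gap 0.0003
[[np.float64(1.0), np.float64(0.5), np.float64(3.8), np.float64(-0.003)]]
```

>>> servo_tool([
  [1, 0.5, 1.5, 0],
  [0, 0, 1, 0],
  [0, 0, 0, 0],
  [0, 0, 0, 0],
])

```text
t: 26.72
tcp_pos: [0.5178, -0.0961, 0.1707]
tool_rot: [0.645, 0.764, 0.0, 0.0]
ft_force: [-0.5, -0.4, -0.7]
finger_gap: 0.0004
finger_force: 0.0
```

>>> servo_tool([
  [0, 0, 1, 0],
  [0, 0, 0, 0],
  [0, 0, 0, 0],
])

```text
t: 27.1
tcp_pos: [0.5177, -0.096, 0.1696]
tool_rot: [0.645, 0.764, -0.0, -0.0]
ft_force: [-0.2, 0.8, 0.1]
finger_gap: 0.0008
finger_force: 0.0
```

>>> servo_tool([
  [0, 0, 1, 0],
  [0, 0, 0, 0],
  [0, 0, 0, 0],
])

```text
t: 27.48
tcp_pos: [0.5179, -0.096, 0.1695]
tool_rot: [0.645, 0.764, 0.0, 0.0]
ft_force: [-3.8, 0.8, 8.8]
finger_gap: 0.0005
finger_force: 4.1
```

>>> servo_tool([
  [0, 0, 1, 0],
  [0, 0, 0, 0],
  [0, 0, 0, 0],
])

```text
t: 27.85
tcp_pos: [0.5181, -0.096, 0.1695]
tool_rot: [0.645, 0.764, 0.0, 0.001]
ft_force: [-6.2, 0.8, 17.3]
finger_gap: 0.0005
finger_force: 8.1
```

>>> servo_tool([
  [0, -0.3, -0.6, 0],
  [0, 0, 0, 0],
  [0, 0, 0, 0],
  [0, 0, 0, 0],
  [0, 0, 0, 0],
  [0, 0, 0, 0],
  [0, 0, 0, 0],
  [0, 0, 0, 0],
  [0, 0, 0, 0],
  [0, 0, 0, 0],
])

```text
t: 29.1
tcp_pos: [0.5178, -0.096, 0.1695]
tool_rot: [0.645, 0.764, 0.0, 0.001]
ft_force: [-3.7, 0.4, 11.1]
finger_gap: -0.0
finger_force: 5.3
```

```bash
python3 - <<'E'
from h import *
st()
c=bot.snapshot("top");im=0
for _ in range(3):
    d=bot.snapshot("side"); im=im+d["pixels"].astype(float)/3
im=im.astype(np.uint8)
b=cv2.resize(im[180:255,235:315],(640,600),interpolation=cv2.INTER_CUBIC)
cv2.imwrite("pics/t8.png",b[:,:,::-1])
# bubble along the level in side view: sweep lateral shift to follow vial ridge
g=np.arange(-.045,.0451,.003)
L=np.array([*rk(-.027,.0244),.155]);uy=np.array([-np.sin(PSI),np.cos(PSI),0]);ux=np.array([np.cos(PSI),np.sin(PSI),0])
for o in(-.004,0,.004):
    P=w2px(d,L+o*ux+g[:,None]*uy).astype(np.float32)
    v=cv2.remap(im.astype(np.float32),P[:,0][None],P[:,1][None],cv2.INTER_CUBIC)[0]
    print(o,"B",v[:,2].astype(int).tolist(),"G",v[:,1].astype(int).tolist())
print(w2px(d,L))
E
```

```text
t 29.1 pose [0.5178, -0.096, 0.1695, 1.7388] q [0.22, 0.14, -0.14, 1.85, 0.02, 1.16, 0.25] F [-3.7  0.4 11.1] gap -0.0
-0.004 B [109, 113, 117, 115, 107, 90, 71, 55, 42, 37, 35, 36, 39, 51, 65, 75, 80, 77, 69, 62, 55, 55, 59, 62, 82, 110, 135, 157, 166, 170, 171] G [110, 114, 119, 122, 123, 121, 119, 118, 116, 113, 106, 102, 103, 109, 118, 127, 138, 146, 150, 152, 153, 159, 167, 171, 172, 172, 171, 171, 172, 171, 170]
0 B [110, 114, 115, 110, 101, 84, 65, 48, 35, 33, 28, 31, 44, 64, 81, 92, 91, 80, 60, 43, 37, 31, 36, 47, 75, 107, 134, 157, 167, 172, 172] G [110, 115, 119, 123, 124, 123, 121, 119, 116, 113, 106, 103, 106, 115, 125, 138, 150, 156, 156, 155, 161, 168, 175, 177, 177, 174, 172, 171, 172, 173, 173]
0.004 B [110, 114, 118, 117, 112, 103, 90, 77, 64, 59, 54, 55, 59, 65, 71, 74, 71, 66, 61, 56, 57, 59, 62, 67, 86, 114, 138, 159, 167, 171, 172] G [111, 115, 120, 123, 123, 122, 118, 114, 108, 103, 97, 95, 96, 104, 114, 123, 132, 133, 134, 135, 139, 144, 148, 149, 149, 149, 154, 162, 168, 170, 171]
[[270.78412209 212.62852586]]
```

View pics/t8.png

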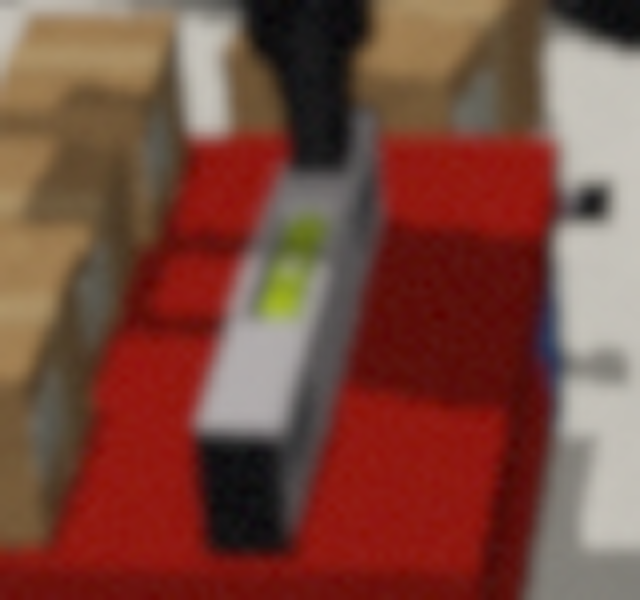

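The fingers rest on the level's top only, the level is upright, and the bubble sits mid-vial: peak at sample 15.3, vial middle at 15.2. The press is 11 N, so I'm handing in.

```bash
python3 -c "
from h import *
st();print(bot.close_job())"
```

```text
t 29.3 pose [0.5178, -0.096, 0.1695, 1.7388] q [0.22, 0.14, -0.14, 1.85, 0.02, 1.16, 0.25] F [-4.1  0.8 10.3] gap 0.0002
the job is handed in; nothing more can be done
None
```

I handed the job in at 29.3 s: the rack is level with the bubble between its lines, the clamp lever is flat, and the arm is still pressing the spirit level with about 10 N.

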